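# Raise the fixing booth's sash to its pointer

### The arm

A 6-joint arm with a two-finger parallel gripper is mounted at the origin on the work surface. World frame = base frame: x ahead of the robot, y to its left, z up, the work surface at z = 0. Lengths are in m, angles in rad, forces in N, time in s.
With the tool pointing down it reaches from about 0.25 to 0.725 m from the base axis. Payload 4 kg.
Tool frame: the origin (TCP) lies midway between the tips of the shut fingers; the grasp point (between the pads) lies 19 mm behind it; z points along the fingers, x is the direction in which the jaws open and shut, and the axes are right-handed (so a half turn about z gives the same grasp; the last joint's range is limited). The gripper opens to 85 mm and grips with 20 to 120 N. Pads are 22 mm wide; open, the fingers measure 114 mm over their backs; the gripper's body (76 mm by 85 mm) begins 54 mm behind the grasp point. The pads swing forward as they close: fully open they stand 13 mm farther back than shut.
Start: joints at [-1.144, 0.241, 0.005, 1.335, 0, 1.571], TCP at [0.207, -0.455, 0.231] pointing down, gripper open.
Joint ranges: [-2.72, 2.72], [-1.05, 1.87], [-1.09, 1.28], [-1.99, 2.15], [-1.42, 1.44], [-3.14, 3.14]. Speed limits (rad/s): [2.79, 2.79, 3.14, 3.14, 3.14, 3.14].

### API

Orientations are given as a unit quaternion [x, y, z, w].
In Python, from workcell import bot, vision, ticket gives the robot as it stands.
- The arm moves only by the tool play_rows, never from a script. Its argument "deltas" is one flat list of numbers, 5 for each row, row after row: the opening, from 0 (shut) to 1 (fully open), then the shift along the tool's x, y, z in units of 60 mm (1.0 is 60 mm), then the turn about the tool's z in degrees. A call has 1 to 12 rows; each row shifts and turns the pose as measured when the row begins, along the tool's axes as they then stand; what a row does not reach is not made up. A row lasts 1/8 s, in which the tool goes at most 62.5 mm and 10.7 degrees, less where a joint would pass 70% of its speed; a pose out of reach is approached as far as the arm can. A call is refused whole if a number of a shift passes 1 or a number of a turn 10.7, either way. A call with a gripper value outside its range is refused whole. The fingers move at their own pace and stop on an object; the grip force is fixed at half the most. Time passes only in rows, so rows that do not move let the fingers close. It gives the time, the measured TCP pose, the force and the opening at its end, in the units of the state.
- bot.get_obs(): the state, without advancing time (a new reading comes with each control period).
- vision.camera(name): name is "scene" or "top" or "wrist"; returns a dict with "color" (480x640x3 uint8, blue, green, red), "intrinsics" (3x3 intrinsics, pixels), "rvec" (rotation vector, rad) and "tvec" (3), from world to camera coordinates, as OpenCV has them. Camera axes: x right, y down, z forward; pixel columns grow to the right and rows downward; lengths in m; the calibration is good to about 2 mm. A picture is of the moment at which its call begins. There is no depth.
- ticket.job_done(): hands the job in, once; it reports no verdict.
The state is a dict: "clock": time; "joint_pos": joint angles; "joint_vel": joint speeds; "tau": joint torques, N m; "eef_pos": TCP position; "tool_rot": TCP orientation; "ft_force": force on the tool from outside, world axes, zero at the start; "ft_torque": the same for the moment, N m; "grip_width": finger opening in m.
Only numpy, scipy, OpenCV 4.12 (cv2) and the standard library are available. Lean on these libraries where they do the work, as an engineer would, in place of code of your own. Each camera call takes 0.05 s, during which the arm holds its last target. There are 200 camera calls.

### The job

Push the clear sliding window of the fixing booth up from beneath its lip, with the fingers and without gripping it, until the round bar along the lip's front is level with the tip of the pointer clamped on the side of the booth's frame. Then take the hand away and leave the window standing there, with the things around and inside the booth left where they are.

Things in the scene. Friction and masses are not known exactly. Their poses are not given: they have to be found in the camera images.
- booth: Fixed bench-top booth for charcoal drawings: aluminium frame, clear sides, roof and upper front, open back; 360 mm wide, 235 deep, 485 high; it stands to the left, its front turned to the right and somewhat to the robot. Origin on the table below the middle of the sliding window; x points level into the booth, y along the window (left for one who faces it), z up. Front uprights 30 mm square, 165 mm to each side.
- sash (a joint): Height of the sliding clear window above its lowest position, m: 0 lowest, 0.27 fully up. It runs straight up and down. Weights beside the frame balance it, so it stays where it is left; pushing it either way takes about 3 to 6 N and it hardly coasts. Window 295 mm wide, 170 mm high, about 0.9 kg.
- lip_mid (a point): Middle of the axis of the round bar (14 mm diameter, 344 mm long, along the booth's y) that is the front edge of the window's lip. It lies 50 mm before the window's plane (outside the booth); a level plate 6 mm thick, 290 mm wide, at the bar's mid height joins it to the window's lower edge. Bar axis 105 mm above the table at joint value 0; below the lip it is open down to the table.
- lip_bar: The lip itself: the round bar and its level plate, moving with the window. Origin on the window's plane, at its middle, at the height of the bar's axis; axes as the booth's. This is what is pushed from beneath.
- lip_pad: Rubber tread on top of the lip's plate, 30 x 260 x 4 mm, from 11 to 41 mm before the window's plane, its top 7 mm above the bar's axis. Origin and axes as lip_bar. Fingers that bear on it and on the lip's bar or plate at the same time are taken to be gripping the lip.
- mark (a point): Tip of the fixed pointer: a black cone 34 mm long, 22 mm across, pointing level along booth +y at the right end of the lip's bar (the end farther from the robot), clamped to the outside of the right front upright. The tip lies 50 mm before the window's plane, 6 mm beyond the bar's end. Its height above the table differs from start to start (0.22 to 0.29 m).
- jar: Empty glass cup, 60 mm across, 65 mm high, standing beneath the left part of the lip (the end nearer the robot), about 115 mm from its middle. Origin at the centre of its underside.
- tin: Flat metal tin 60 x 110 x 18 mm lying beneath the right part of the lip, about 110 mm from its middle. Origin at the centre of its underside.
- board: Plywood board 140 x 240 x 8 mm with a drawing, lying on the booth's 12 mm floor. Origin at the centre of its underside.
- can: Spray can, 52 mm across, 155 mm high, standing before the booth, to its right. Origin at the centre of its underside.
- mug: White mug, 76 mm across without the handle, 90 mm high, standing before the booth, to its left. Origin at the centre of its underside.
- phone: Black phone 145 x 70 x 9 mm lying on the table before the booth, right. Origin at the centre of its underside.
- eraser: White eraser 45 x 25 x 12 mm lying on the table before the booth, left. Origin at the centre of its underside.

How it is judged:
On the way:
1. the window is being pushed up by its lip, at least 30 mm above where it began (contact force between any of the fingers, the arm and lip_bar above 0.5 N and distance of lip_mid from where it was at the start of the episode above 0.03 m), for 0.1 s.
At the end, for the whole second after the job is handed in: The axis of the lip's front bar is within 10 mm in height of the pointer's tip, the window is at rest, and no bystander has moved by 30 mm or more (z of lip_mid in the frame of mark between -0.01 and 0.01 m and velocity of joint sash between -0.005 and 0.005 m/s and distance of each of jar, tin, board, can, mug, phone, eraser from where it was at the start of the episode below 0.03 m); the robot touches nothing.
It fails at once if the lip is gripped: the fingers bear on the tread on its top and on the lip's bar or plate at once (contact force between the fingers and lip_pad above 0.5 N and contact force between the fingers and lip_bar above 0.5 N).
It fails at once if a bystander is moved, knocked over or picked up (30 mm or more, or tilted beyond about 30 degrees) (distance of any of jar, tin, board, can, mug, phone, eraser from where it was at the start of the episode above 0.03 m or angle between any of jar, tin, board, can, mug, phone, eraser's own z axis and vertical above 0.5 rad).
It also fails if it takes over 38 s, if anything falls off the work surface, if the arm or the gripper's body presses on something with over 40 N, if the wrist force passes 120 N, or if a joint passes its speed limit or range.

## Working session

There is one attempt and no reset: what is moved stays moved. The work goes in short steps, Python scripts to look and compute and a tool call to move; the robot and the scene stay as the last step left them, time stands still between calls to the robot, and variables do not carry over. Pictures are saved under pics/ and viewed, about 8 in all and at most 12, crops included, and the job is handed in when it is done.

Besides the shell and the picture viewer there is one more tool, called after "Request:" as name(argument=value, ...) on one line, values as JSON. play_rows: Moves the arm, as the interface text tells. Its arguments: {"type":"object","properties":{"deltas":{"type":"array"}},"required":["deltas"]}

```bash
mkdir -p pics
cat > h.py <<'E'
import numpy as np, cv2
from workcell import bot, vision, ticket
def cam(n,f=None):
    c=vision.camera(n)
    if f: cv2.imwrite('pics/'+f,c['color'])
    R=cv2.Rodrigues(np.array(c['rvec'],float))[0]; t=np.array(c['tvec'],float).ravel()
    return c['color'],np.array(c['intrinsics']),R,t
def ray(K,R,t,u,v):
    d=R.T@np.linalg.inv(K)@[u,v,1]; return -R.T@t,d
def onz(C,u,v,z):
    o,d=ray(*C,u,v); return o+d*(z-o[2])/d[2]
def tri(C1,p1,C2,p2):
    o1,d1=ray(*C1,*p1);o2,d2=ray(*C2,*p2)
    s=np.linalg.lstsq(np.c_[d1,-d2],o2-o1,rcond=None)[0]
    a=o1+s[0]*d1;b=o2+s[1]*d2; return (a+b)/2,np.linalg.norm(a-b)
def proj(C,p):
    K,R,t=C; q=K@(R@np.array(p)+t); return q[:2]/q[2]
E
python3 - <<'E'
from h import *
np.set_printoptions(precision=3,suppress=True)
for n in('scene','top','wrist'):
    im,K,R,t=cam(n,n+'0.png'); print(n,K[0,0],-R.T@t,R[2]); np.savez(n+'.npz',K=K,R=R,t=t)
print(bot.get_obs())
E
```

```text
scene 518.5679117625918 [ 0.986 -0.445  0.933] [-0.398  0.487 -0.777]
top 477.760398272598 [0.472 0.036 0.882] [ 0.199  0.022 -0.98 ]
wrist 400.69841847874847 [ 0.267 -0.427  0.374] [-0.243 -0.109 -0.964]
{'clock': 0.15, 'joint_pos': array([-1.144,  0.241,  0.004,  1.335, -0.   ,  1.571]), 'joint_vel': array([ 0.001, -0.003,  0.004, -0.001, -0.001, -0.001]), 'tau': array([  0.   , -37.263,  25.264,   0.012,   0.   ,  -0.   ]), 'eef_pos': array([ 0.207, -0.455,  0.231]), 'tool_rot': array([ 0.841, -0.541, -0.001, -0.   ]), 'ft_force': array([-0.244,  0.48 ,  0.199]), 'ft_torque': array([ 0.005,  0.014, -0.02 ]), 'grip_width': 0.08537187250549182}
```

View pics/scene0.png

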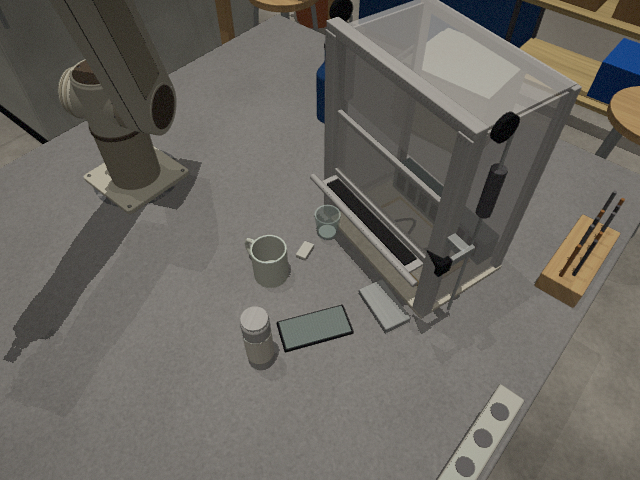

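View pics/top0.png

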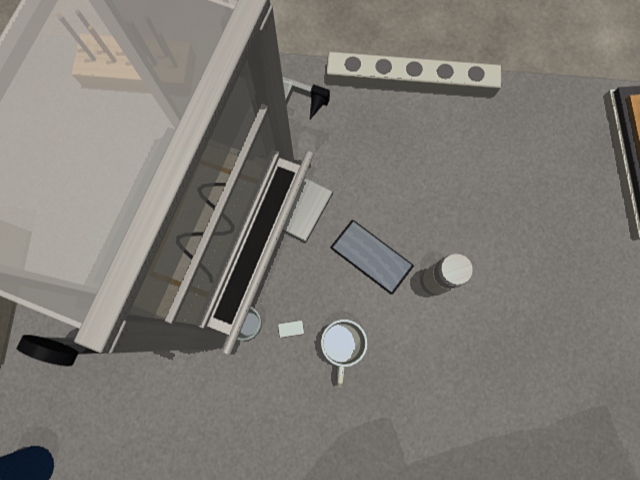

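Run:
```python
import cv2,numpy as np
a=cv2.imread('pics/scene0.png');b=cv2.imread('pics/top0.png')
f=lambda i,x,y,w,h,s:cv2.resize(i[y:y+h,x:x+w],None,fx=s,fy=s,interpolation=cv2.INTER_CUBIC)
A=f(a,300,160,200,150,4);B1=f(b,270,70,80,100,4);B2=f(b,200,310,80,100,4)
cv2.imwrite('pics/crop.png',np.vstack([cv2.resize(A,(640,480))[:, :],np.zeros((0,640,3),np.uint8)]))
cv2.imwrite('pics/crop2.png',np.hstack([B1,B2]))
```

```text
(no output)
```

View pics/crop.png

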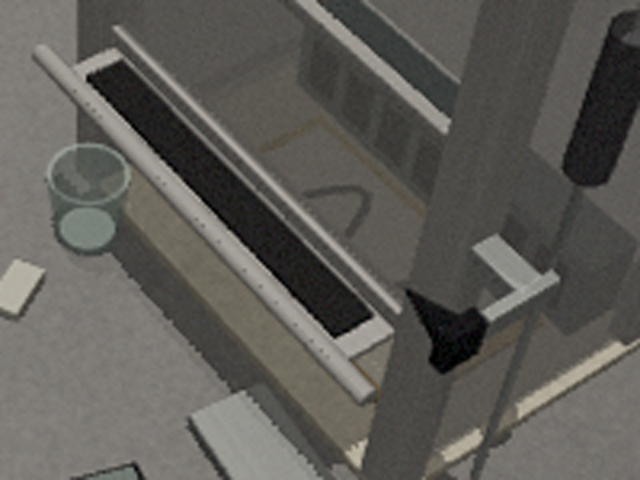

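View pics/crop2.png

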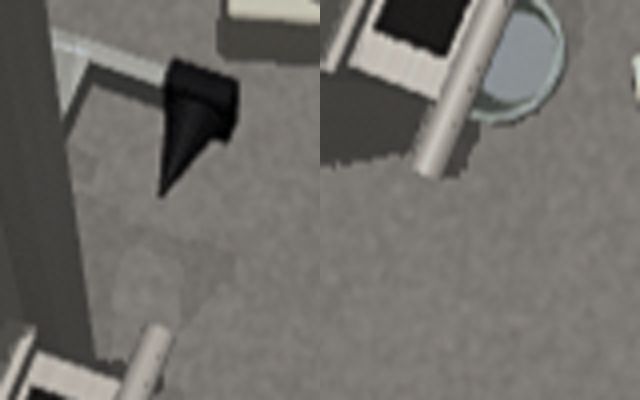

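```bash
cat >> h.py <<'E'
def ld(n):
    z=np.load(n+'.npz'); return z['K'],z['R'],z['t']
np.set_printoptions(precision=4,suppress=True)
E
python3 - <<'E'
from h import *
S,T=ld('scene'),ld('top')
tip,e0=tri(S,(426.9,250.9),T,(310.5,119.2)); f,e1=tri(S,(414,283.4),T,(309.2,151.5)); n,e2=tri(S,(312.8,175.9),T,(227,353))
print(tip,e0,f,e1,n,e2,np.linalg.norm(f-n))
y=(n-f);y[2]=0;y/=np.linalg.norm(y); x=np.array([y[1],-y[0],0]); m=(f+n)/2; o=m+.05*x;o[2]=0
print('y',y,'x',x,'origin',o,'yaw x',np.degrees(np.arctan2(x[1],x[0])))
def b(p): d=p-o; return np.array([d@x,d@y,p[2]])
print('tip b',b(tip))
for nm,(u,v),z in [('mugrim',(344,343),.09),('can',(457,269),.155),('jar',(247,322),.065),('eraser',(290,328),.012),('phone',(372,257),.009),('tin',(309,210),.018)]:
    p=onz(T,u,v,z); print(nm,p,b(p),'r',np.hypot(*p[:2]))
E
```

```text
[0.7814 0.0774 0.2544] 0.0006991895817647209 [0.7742 0.0795 0.1512] 0.003191037430849609 [0.4467 0.1745 0.1487] 0.002765472958529594 0.34099457588377646
y [-0.9605  0.2784  0.    ] x [0.2784 0.9605 0.    ] origin [0.6243 0.175  0.    ] yaw x 73.83634302029158
tip b [-0.05   -0.178   0.2544]
mugrim [ 0.4766 -0.0029  0.09  ] [-0.212   0.0924  0.09  ] r 0.4765745361877275
can [ 0.6029 -0.1636  0.155 ] [-0.3312 -0.0736  0.155 ] r 0.6246538696567014
jar [0.4966 0.1619 0.065 ] [-0.0481  0.119   0.065 ] r 0.5223248602034899
eraser [0.4946 0.0918 0.012 ] [-0.116   0.1015  0.012 ] r 0.5030456432471629
phone [ 0.6376 -0.0462  0.009 ] [-0.2088 -0.0743  0.009 ] r 0.6392535489710168
tin [0.7146 0.0782 0.018 ] [-0.0679 -0.1136  0.018 ] r 0.718867544767973
```

Request:
play_rows(deltas=[0,0.9,0,0,0,0,0.9,0,0,0,0,0.9,0,0,0,0,0.9,0,0,0,0,0.9,0,0,0,0,0.9,0,0,0])

```text
clock: 0.9
eef_pos: [0.329, -0.7235, 0.2175]
tool_rot: [0.841, -0.541, 0.006, 0.004]
ft_force: [36.8, -80.1, 27.5]
grip_width: 0.0003
```

```bash
cat >> h.py <<'E'
from scipy.spatial.transform import Rotation as Ro
def st():
    o=bot.get_obs(); R=Ro.from_quat(o['tool_rot']).as_matrix()
    print('t %.2f'%o['clock'],'q',o['joint_pos'],'p',o['eef_pos'],'F',o['ft_force'],'w',round(o['grip_width'],4)); print('x',R[:,0],'y',R[:,1],'z',R[:,2])
E
python3 -c "from h import *; st()"
```

```text
t 0.90 q [-1.144   0.999   1.2758  1.8337  0.      1.5708] p [ 0.329  -0.7235  0.2175] F [ 36.844  -80.146   27.5053] w 0.0003
x [ 0.4139 -0.9102  0.014 ] y [-0.9103 -0.4139 -0.    ] z [ 0.0058 -0.0127 -0.9999]
```

Request:
play_rows(deltas=[0,0,0,0,0])

```text
clock: 1.02
eef_pos: [0.3274, -0.72, 0.2027]
tool_rot: [0.841, -0.541, -0.004, -0.003]
ft_force: [0.4, -0.6, -0.9]
grip_width: -0.0001
```

```bash
python3 -c "from h import *; st()"
```

```text
t 1.02 q [-1.144   1.0118  1.2636  1.8333  0.      1.5708] p [ 0.3274 -0.72    0.2027] F [ 0.3571 -0.6386 -0.9317] w -0.0001
x [ 0.4139 -0.9103 -0.0107] y [-0.9103 -0.4139 -0.    ] z [-0.0044  0.0098 -0.9999]
```

Request:
play_rows(deltas=[0,0.5,0,0,0,0,0.5,0,0,0])

```text
clock: 1.27
eef_pos: [0.3383, -0.744, 0.1888]
tool_rot: [0.841, -0.541, 0.015, 0.01]
ft_force: [0.9, -0.0, 0.5]
grip_width: -0.0002
```

```bash
python3 -c "from h import *; st()"
```

```text
t 1.27 q [-1.144   1.0352  1.2754  1.7743 -0.      1.5708] p [ 0.3383 -0.744   0.1888] F [ 0.8599 -0.0462  0.4719] w -0.0002
x [ 0.4136 -0.9097  0.0367] y [-0.9103 -0.4139  0.    ] z [ 0.0152 -0.0335 -0.9993]
```

Request:
play_rows(deltas=[0,1,0,-0.3,0,0,1,0,-0.3,0,0,1,0,-0.3,0,0,1,0,-0.3,0])

```text
clock: 1.78
eef_pos: [0.3682, -0.8097, 0.2234]
tool_rot: [0.835, -0.537, 0.102, 0.066]
ft_force: [0.3, -0.4, 0.1]
grip_width: -0.0003
```

```bash
python3 -c "from h import *; st()"
```

```text
t 1.77 q [-1.144   1.0063  1.2754  1.5967 -0.      1.5708] p [ 0.3682 -0.8097  0.2234] F [ 0.3067 -0.4396  0.0871] w -0.0003
x [ 0.4017 -0.8835  0.2408] y [-0.9103 -0.4139  0.    ] z [ 0.0997 -0.2192 -0.9706]
```

Request:
play_rows(deltas=[0,-0.4,0,-0.3,0,0,-0.75,0,-0.6,0,0,-0.75,0,-0.6,0,0,-0.75,0,-0.6,0,0,-0.75,0,-0.6,0,0,-0.75,0,-0.6,0,0,-0.75,0,-0.6,0,0,-0.75,0,-0.6,0,0,-0.75,0,-0.6,0,0,-0.75,0,-0.6,0,0,-0.75,0,-0.6,0,0,-0.3,0,-0.2,0])

```text
clock: 3.28
eef_pos: [0.1253, -0.2755, 0.5089]
tool_rot: [0.827, -0.533, 0.151, 0.097]
ft_force: [0.5, -0.1, 0.1]
grip_width: 0.0001
```

```bash
python3 -c "from h import *; st()"
```

```text
t 3.27 q [-1.144  -0.3805  0.1029  1.6933  0.      1.5708] p [ 0.1253 -0.2755  0.5089] F [ 0.5307 -0.0587  0.1105] w 0.0001
x [ 0.3873 -0.8517  0.3531] y [-0.9103 -0.414   0.    ] z [ 0.1462 -0.3214 -0.9356]
```

```bash
cat >> h.py <<'E'
def plan(pts,turn=0,n=1,grip=0):
    "world waypoints (one per row) -> rows in tool units"
    o=bot.get_obs(); R=Ro.from_quat(o['tool_rot']); p=o['eef_pos']; rows=[]
    for q in pts:
        s=np.round(R.inv().apply(np.array(q)-p)/.06,2); rows+= [grip,*s.tolist(),turn]
        p=p+R.apply(s*.06); R=R*Ro.from_euler('z',turn,degrees=True)
    print(len(pts),rows)
E
python3 - <<'E'
from h import *
a=np.radians(-65.5+9*np.arange(1,13)); plan([(.3*np.cos(x),.3*np.sin(x),.51) for x in a],-9)
E
```

```text
12 [0, -0.09, -0.79, -0.05, -9, 0, -0.05, -0.78, -0.07, -9, 0, -0.05, -0.77, -0.11, -9, 0, -0.04, -0.77, -0.14, -9, 0, -0.03, -0.77, -0.18, -9, 0, -0.04, -0.75, -0.21, -9, 0, -0.03, -0.75, -0.24, -9, 0, -0.04, -0.74, -0.25, -9, 0, -0.05, -0.73, -0.27, -9, 0, -0.06, -0.74, -0.28, -9, 0, -0.06, -0.73, -0.28, -9, 0, -0.07, -0.73, -0.26, -9]
```

Request:
play_rows(deltas=[0,-0.09,-0.79,-0.05,-9,0,-0.05,-0.78,-0.07,-9,0,-0.05,-0.77,-0.11,-9,0,-0.04,-0.77,-0.14,-9,0,-0.03,-0.77,-0.18,-9,0,-0.04,-0.75,-0.21,-9,0,-0.03,-0.75,-0.24,-9,0,-0.04,-0.74,-0.25,-9,0,-0.05,-0.73,-0.27,-9,0,-0.06,-0.74,-0.28,-9,0,-0.06,-0.73,-0.28,-9,0,-0.07,-0.73,-0.26,-9])

```text
clock: 4.78
eef_pos: [0.2223, 0.2117, 0.5153]
tool_rot: [0.91, 0.363, 0.06, 0.189]
ft_force: [0.7, 0.4, 0.4]
grip_width: -0.0002
```

```bash
python3 -c "from h import *; st()"
```

```text
t 4.78 q [ 1.1177 -0.0059  0.3973  2.1469 -0.3611  1.9607] p [0.2223 0.2117 0.5153] F [0.7414 0.3968 0.4381] w -0.0002
x [ 0.7287  0.6843 -0.0269] y [ 0.6387 -0.6649  0.3873] z [ 0.2471 -0.2994 -0.9216]
```

Request:
play_rows(deltas=[0,0.1,0.35,-0.83,0,0,0.1,0.35,-0.83,0,0,0.1,0.35,-0.83,0,0,0.1,0.35,-0.83,0,0,0.1,0.3,-0.6,0,0,0.1,0.2,-0.5,0])

```text
clock: 5.52
eef_pos: [0.3044, 0.1847, 0.6336]
tool_rot: [0.901, 0.382, 0.161, 0.124]
ft_force: [-0.5, -0.9, 1.1]
grip_width: 0.0001
```

```bash
python3 -c "from h import *; st()"
```

```text
t 5.53 q [ 0.854  -0.0202  0.7478  2.1475 -0.3645  1.587 ] p [0.3044 0.1847 0.6336] F [-0.4983 -0.8846  1.0776] w 0.0001
x [0.6556 0.7293 0.1959] y [ 0.6493 -0.6768  0.3469] z [ 0.3855 -0.1002 -0.9172]
```

Run:
```python
from h import *
o=bot.get_obs();p=o['eef_pos'];plan([p+k*np.array([-.008,.02,.045]) for k in range(1,7)])
```

```text
6 [0, 0.3, -0.05, -0.77, 0, 0, 0.31, -0.05, -0.78, 0, 0, 0.3, -0.06, -0.77, 0, 0, 0.3, -0.05, -0.77, 0, 0, 0.3, -0.05, -0.77, 0, 0, 0.31, -0.05, -0.78, 0]
```

Request:
play_rows(deltas=[0,0.3,-0.05,-0.77,0,0,0.31,-0.05,-0.78,0,0,0.3,-0.06,-0.77,0,0,0.3,-0.05,-0.77,0,0,0.3,-0.05,-0.77,0,0,0.31,-0.05,-0.78,0])

```text
clock: 6.28
eef_pos: [0.2943, 0.2308, 0.7273]
tool_rot: [0.876, 0.385, 0.284, 0.061]
ft_force: [-1.0, -0.2, 0.5]
grip_width: -0.0002
```

```bash
python3 -c "from h import *; st()"
```

```text
t 6.28 q [ 0.991  -0.0137  1.0043  2.148  -0.4055  1.6416] p [0.2943 0.2308 0.7273] F [-0.9924 -0.1501  0.5419] w -0.0002
x [0.5421 0.7091 0.4508] y [ 0.6397 -0.6962  0.3257] z [ 0.5448  0.1118 -0.8311]
```

Run:
```python
from h import *
o=bot.get_obs();p=o['eef_pos'];plan([p+k*np.array([-.015,.03,.04]) for k in range(1,2)])
```

```text
1 [0, 0.52, -0.29, -0.63, 0]
```

Request:
play_rows(deltas=[0,0.52,-0.29,-0.63,0,0,0.55,-0.29,-0.6,0,0,0.57,-0.29,-0.58,0,0,0.6,-0.29,-0.55,0,0,0.62,-0.29,-0.52,0,0,0.65,-0.29,-0.5,0])

```text
clock: 7.02
eef_pos: [0.2592, 0.3609, 0.7892]
tool_rot: [0.839, 0.385, 0.384, -0.005]
ft_force: [0.9, -0.5, 2.4]
grip_width: -0.0002
```

```bash
python3 -c "from h import *; st()"
```

```text
t 7.03 q [ 1.3353  0.1347  1.2755  2.148  -0.5857  1.8717] p [0.2592 0.3609 0.7892] F [ 0.8903 -0.5168  2.385 ] w -0.0002
x [0.4082 0.6423 0.6488] y [ 0.6496 -0.7037  0.2879] z [ 0.6414  0.3039 -0.7044]
```

Request:
play_rows(deltas=[0,0.8,-0.1,-0.5,0,0,0.8,-0.1,-0.5,0,0,0.8,-0.1,-0.5,0,0,0.8,-0.1,-0.5,0])

```text
clock: 7.52
eef_pos: [0.2152, 0.387, 0.8212]
tool_rot: [0.812, 0.378, 0.444, -0.027]
ft_force: [0.1, 0.4, 0.2]
grip_width: 0.0006
```

```bash
python3 -c "from h import *; st()"
```

```text
t 7.53 q [ 1.5611  0.1286  1.2754  2.1483 -0.7708  2.0253] p [0.2152 0.387  0.8212] F [0.1434 0.3971 0.1535] w 0.0006
x [0.3207 0.5888 0.742 ] y [ 0.6376 -0.7134  0.2906] z [ 0.7004  0.3799 -0.6042]
```

Request:
play_rows(deltas=[0,0.9,0.2,-0.5,0,0,0.9,0.2,-0.5,0,0,0.9,0.2,-0.4,0,0,0.9,0.2,-0.4,0,0,0.9,0.1,-0.4,0,0,0.9,0.1,-0.4,0])

```text
clock: 8.28
eef_pos: [0.1976, 0.3449, 0.8995]
tool_rot: [0.761, 0.357, 0.538, -0.058]
ft_force: [-0.2, -0.5, 0.6]
grip_width: 0.0002
```

```bash
python3 -c "from h import *; st()"
```

```text
t 8.28 q [ 1.7601  0.0428  1.2754  2.1488 -1.0222  2.0773] p [0.1976 0.3449 0.8995] F [-0.1522 -0.4611  0.567 ] w 0.0002
x [0.1653 0.4814 0.8608] y [ 0.6058 -0.7383  0.2966] z [ 0.7782  0.4724 -0.4137]
```

Request:
play_rows(deltas=[0,0.95,-0.3,-0.3,0,0,0.95,-0.3,-0.3,0,0,0.95,-0.3,-0.3,0,0,0.95,-0.3,-0.3,0,0,0.95,-0.3,-0.3,0])

```text
clock: 8.9
eef_pos: [0.127, 0.4067, 0.9367]
tool_rot: [0.707, 0.34, 0.612, -0.098]
ft_force: [1.5, 0.4, -0.3]
grip_width: -0.0003
```

```bash
python3 -c "from h import *; st()"
```

```text
t 8.90 q [ 2.0221  0.1195  1.2754  2.1488 -1.2905  2.2559] p [0.127  0.4067 0.9367] F [ 1.4738  0.3952 -0.3254] w -0.0003
x [0.0195 0.361  0.9324] y [ 0.6012 -0.7493  0.2775] z [ 0.7988  0.5551 -0.2317]
```

```bash
cat > kin.py <<'E'
from h import *
from scipy.optimize import least_squares
D=[([-1.144,.241,.004,1.335,0],[.207,-.455,.231]),([-1.144,1.0118,1.2636,1.8333,0],[.3274,-.72,.2027]),([-1.144,1.0352,1.2754,1.7743,0],[.3383,-.744,.1888]),([-1.144,1.0063,1.2754,1.5967,0],[.3682,-.8097,.2234]),([-1.144,-.3805,.1029,1.6933,0],[.1253,-.2755,.5089]),([1.1177,-.0059,.3973,2.1469,-.3611],[.2223,.2117,.5153]),([.854,-.0202,.7478,2.1475,-.3645],[.3044,.1847,.6336]),([.991,-.0137,1.0043,2.148,-.4055],[.2943,.2308,.7273]),([1.3353,.1347,1.2755,2.148,-.5857],[.2592,.3609,.7892]),([1.5611,.1286,1.2754,2.1483,-.7708],[.2152,.387,.8212]),([1.7601,.0428,1.2754,2.1488,-1.0222],[.1976,.3449,.8995]),([2.0221,.1195,1.2754,2.1488,-1.2905],[.127,.4067,.9367])]
def fk(P,q):
    L1,c1,L2,c2,a,Lt,z0,r0=P; j1,j2,j3,j4,j5=q
    rad=np.array([np.cos(j1),np.sin(j1),0]);lat=np.array([-np.sin(j1),np.cos(j1),0]);up=np.array([0,0,1.])
    e=lambda t:np.cos(t)*rad+np.sin(t)*up
    S=r0*rad+z0*up; E=S+L1*e(c1-j2); W=E+L2*e(c2-j2+j3); d=e(-(j2-j3+j4)); z=np.cos(j5)*d+np.sin(j5)*lat
    return S,E,W,W+a*d,W+a*d+Lt*z,z
f=lambda P:np.concatenate([fk(P,q)[4]-p for q,p in D])
s=least_squares(f,[.3,1.57,.3,0,.05,.2,.2,0]); P=s.x
def ik(p,z,q0):
    g=lambda q:np.r_[(fk(P,q)[4]-p)*5,fk(P,q)[5]-z]
    lo=[-2.72,-1.05,-1.09,-1.99,-1.42];hi=[2.72,1.87,1.28,2.15,1.44]
    return least_squares(g,np.clip(q0,np.array(lo)+.01,np.array(hi)-.01),bounds=(lo,hi))
E
python3 - <<'E'
from kin import *
print(P,'res',abs(s.fun).max())
x=np.array([.2784,.9605,0]);y=np.array([-.9605,.2784,0]);o=np.array([.6243,.175,0])
z=np.array([.7988,.5551,-.2317])
q=np.array([0.2,.8,0,1,.5])
for h in(.1,.12,.225):
  for by in(.04,):
    b=o-.05*x+by*y; t=b+z*.028; t[2]=h; r=ik(t,z,q); print(h,by,'tcp',t,r.cost,r.x); 
    for k in fk(P,r.x)[:4]: print('   ',k)
E
```

```text
[0.4933 1.5707 0.3914 0.0209 0.1015 0.3035 0.2408 0.0001] res 0.0001692253475707728
0.1 0.04 tcp [0.5943 0.1537 0.1   ] 1.1922426679159858e-09 [-0.0422  0.824  -1.0452 -1.5785  0.629 ]
    [ 0.0001 -0.      0.2408]
    [ 0.3618 -0.0153  0.5759]
    [ 0.2547 -0.0107  0.1994]
    [ 0.3519 -0.0148  0.1703]
0.12 0.04 tcp [0.5943 0.1537 0.12  ] 1.1922426679266512e-09 [-0.0422  0.7478 -1.0515 -1.5087  0.629 ]
    [ 0.0001 -0.      0.2408]
    [ 0.3353 -0.0141  0.6025]
    [ 0.2547 -0.0107  0.2194]
    [ 0.3519 -0.0148  0.1903]
0.225 0.04 tcp [0.5943 0.1537 0.225 ] 1.1922426679593044e-09 [-0.0422  0.342  -1.0195 -1.0708  0.629 ]
    [ 0.0001 -0.      0.2408]
    [ 0.1654 -0.007   0.7055]
    [ 0.2547 -0.0107  0.3244]
    [ 0.3519 -0.0148  0.2953]
```

```bash
cat > path.py <<'E'
from kin import *
z=np.array([.7988,.5551,-.2317]); F=np.array([.594,.154,.113])
def walk(pts,q,step=.05):
    p=fk(P,q)[4]
    for w in pts:
        n=int(np.ceil(np.linalg.norm(w-p)/step))
        for k in range(1,n+1):
            t=p+(w-p)*k/n; r=ik(t,z,q); dq=abs(r.x-q).max(); q=r.x
            print(t,'%.0e'%r.cost,q,'dq %.2f'%dq,'W',fk(P,q)[2])
        p=w
E
python3 - <<'E'
from path import *
q=bot.get_obs()['joint_pos'][:5]
walk([np.array([.28,.2,.75]),np.array([.45,-.05,.5]),F-.1*z+[0,0,.15],F-.1*z,F,F+[0,0,.12]],q,.07)
E
```

```text
[0.1576 0.3654 0.8993] 1e-09 [ 1.9778 -0.1568  0.7772  1.8088 -1.2641] dq 0.50 W [-0.0591  0.1371  1.0476]
[0.1882 0.324  0.862 ] 1e-09 [ 1.9065 -0.3484  0.4852  1.5596 -1.2143] dq 0.29 W [-0.0292  0.0838  0.9997]
[0.2188 0.2827 0.8247] 1e-09 [ 1.7751 -0.52    0.2517  1.3176 -1.1081] dq 0.24 W [-0.0061  0.0292  0.9477]
[0.2494 0.2413 0.7873] 1e-09 [ 1.4759 -0.6756  0.0542  1.0831 -0.837 ] dq 0.30 W [-0.0021 -0.022   0.8928]
[0.28 0.2  0.75] 1e-09 [ 0.6983 -0.7834 -0.0996  0.9186 -0.0885] dq 0.78 W [-0.0381 -0.032   0.844 ]
[0.3083 0.1583 0.7083] 1e-09 [-0.1531 -0.7929 -0.2066  0.9039  0.7349] dq 0.85 W [-0.0295  0.0045  0.8104]
[0.3367 0.1167 0.6667] 1e-09 [-0.5031 -0.7347 -0.2833  0.9435  1.0582] dq 0.35 W [ 0.0158 -0.0087  0.785 ]
[0.365 0.075 0.625] 1e-09 [-0.6518 -0.6478 -0.3479  0.9603  1.1835] dq 0.15 W [ 0.0588 -0.0449  0.7576]
[0.3933 0.0333 0.5833] 1e-09 [-0.7306 -0.5422 -0.4009  0.9424  1.2423] dq 0.11 W [ 0.0982 -0.088   0.7266]
[ 0.4217 -0.0083  0.5417] 1e-09 [-0.7788 -0.4215 -0.4387  0.8967  1.2739] dq 0.12 W [ 0.1351 -0.1333  0.6924]
[ 0.45 -0.05  0.5 ] 1e-09 [-0.8111 -
[... 538 characters left out ...]
0.1241 -1.09   -0.771   0.8722] dq 0.14 W [ 0.1979 -0.0553  0.3665]
[0.5141 0.0985 0.1862] 7e-03 [-0.2933  0.2954 -1.09   -0.8747  0.9187] dq 0.17 W [ 0.2144 -0.0647  0.3296]
[0.5141 0.0985 0.1362] 1e-02 [-0.3123  0.509  -1.09   -1.0557  0.9656] dq 0.21 W [ 0.2262 -0.073   0.2801]
[0.5541 0.1262 0.1246] 3e-03 [-0.168   0.6871 -1.09   -1.4091  0.7955] dq 0.35 W [ 0.2375 -0.0403  0.2374]
[0.594 0.154 0.113] 1e-09 [-0.0412  0.7751 -1.0506 -1.5353  0.6281] dq 0.17 W [ 0.2543 -0.0105  0.2124]
[0.594 0.154 0.173] 1e-09 [-0.0412  0.5402 -1.0497 -1.2995  0.6281] dq 0.24 W [ 0.2543 -0.0105  0.2724]
[0.594 0.154 0.233] 1e-09 [-0.0412  0.3128 -1.0137 -1.0361  0.6281] dq 0.26 W [ 0.2543 -0.0105  0.3324]
```

Run:
```python
from path import *
F=np.array([.652,.137,.113])
q=bot.get_obs()['joint_pos'][:5]
walk([np.array([.35,.3,.8]),np.array([.5,.1,.75]),np.array([.58,0,.55]),np.array([.56,.04,.25]),F-.1*z,F,F+[0,0,.12]],q,.07)
```

```text
[0.1716 0.3854 0.9093] 1e-09 [ 1.8866 -0.1629  0.7595  1.6144 -1.1992] dq 0.53 W [-0.0466  0.1425  1.0445]
[0.2162 0.364  0.882 ] 1e-09 [ 1.7043 -0.3206  0.4941  1.2958 -1.0464] dq 0.32 W [-0.0143  0.1063  0.9993]
[0.2608 0.3427 0.8547] 1e-09 [ 1.4659 -0.4264  0.3132  1.0891 -0.8276] dq 0.24 W [0.0083 0.0793 0.9598]
[0.3054 0.3213 0.8273] 1e-09 [ 1.1802 -0.4935  0.1786  0.9483 -0.5554] dq 0.29 W [0.0257 0.0625 0.9254]
[0.35 0.3  0.8 ] 1e-09 [ 0.8854 -0.5258  0.0727  0.8413 -0.2703] dq 0.29 W [0.0451 0.0552 0.8947]
[0.3875 0.25   0.7875] 1e-09 [ 0.512  -0.5473  0.0267  0.8089  0.0927] dq 0.37 W [0.0589 0.0331 0.8815]
[0.425 0.2   0.775] 1e-09 [ 0.1709 -0.5255  0.0005  0.783   0.4238] dq 0.34 W [0.0858 0.0148 0.8711]
[0.4625 0.15   0.7625] 1e-09 [-0.0839 -0.4689 -0.0064  0.7623  0.6689] dq 0.25 W [ 0.1234 -0.0104  0.8628]
[0.5  0.1  0.75] 1e-09 [-0.26   -0.3889  0.006   0.7477  0.8358] dq 0.18 W [ 0.1654 -0.044   0.8554]
[0.52  0.075 0.7  ] 1e-09 [-0.325  -0.3693 -0.113   0.6366  0.8965] dq 0.12 W [ 0.1882 -0.0634  0.808 ]
[0.54 0.05 0.65] 1e-09 [-0.379  -0.3322 -0.2162  0.5235  0.9464
[... 692 characters left out ...]
0.208  -0.9975 -0.7949  0.9514] dq 0.27 W [ 0.2312 -0.0936  0.3609]
[0.5661 0.0607 0.1931] 1e-09 [-0.3214  0.4258 -1.0563 -1.1035  0.8932] dq 0.31 W [ 0.2341 -0.0779  0.3009]
[0.5721 0.0815 0.1362] 1e-09 [-0.2581  0.6669 -1.0777 -1.3926  0.834 ] dq 0.29 W [ 0.2375 -0.0627  0.2415]
[0.6121 0.1092 0.1246] 1e-09 [-0.159   0.7068 -0.9938 -1.3814  0.7404] dq 0.10 W [ 0.2744 -0.044   0.2268]
[0.652 0.137 0.113] 1e-09 [-0.0768  0.743  -0.9002 -1.345   0.6621] dq 0.09 W [ 0.3128 -0.0241  0.2132]
[0.652 0.137 0.173] 1e-09 [-0.0768  0.5523 -0.8991 -1.1532  0.6621] dq 0.19 W [ 0.3128 -0.0241  0.2732]
[0.652 0.137 0.233] 1e-09 [-0.0768  0.3705 -0.8693 -0.9416  0.6621] dq 0.21 W [ 0.3128 -0.0241  0.3332]
```

```bash
cat >> h.py <<'E'
def go(pts,step=.042,turn=0):
    p=bot.get_obs()['eef_pos']; W=[]
    for w in pts:
        w=np.array(w,float); n=int(np.ceil(np.linalg.norm(w-p)/step)); W+=[p+(w-p)*k/n for k in range(1,n+1)]; p=w
    plan(W,turn)
E
python3 -c "
from h import *
go([[.35,.3,.8],[.44,.18,.77]],.038)"
```

```text
13 [0, -0.34, 0.37, 0.31, 0, 0, -0.33, 0.36, 0.32, 0, 0, -0.34, 0.37, 0.31, 0, 0, -0.34, 0.37, 0.31, 0, 0, -0.33, 0.36, 0.32, 0, 0, -0.34, 0.37, 0.31, 0, 0, -0.34, 0.37, 0.32, 0, 0, -0.33, 0.36, 0.31, 0, 0, -0.23, 0.46, 0.04, 0, 0, -0.24, 0.45, 0.04, 0, 0, -0.23, 0.45, 0.04, 0, 0, -0.23, 0.45, 0.04, 0, 0, -0.23, 0.46, 0.04, 0]
```

Request:
play_rows(deltas=[0,-0.34,0.37,0.31,0,0,-0.34,0.37,0.31,0,0,-0.34,0.37,0.31,0,0,-0.34,0.37,0.31,0,0,-0.34,0.37,0.31,0,0,-0.34,0.37,0.31,0,0,-0.34,0.37,0.31,0,0,-0.34,0.37,0.31,0,0,-0.23,0.45,0.04,0])

```text
clock: 10.02
eef_pos: [0.3563, 0.2661, 0.8128]
tool_rot: [0.699, 0.334, 0.623, -0.109]
ft_force: [1.0, 0.9, -0.6]
grip_width: 0.0001
```

```bash
python3 -c "
from h import *
st();go([[.5,.1,.75],[.58,0,.55]],.042)"
```

```text
t 10.03 q [ 0.6873 -0.5644  0.0637  0.8306 -0.0673  1.3117] p [0.3563 0.2661 0.8128] F [ 0.9938  0.8941 -0.6093] w 0.0001
x [0.0011 0.3316 0.9434] y [ 0.6025 -0.7532  0.264 ] z [ 0.7981  0.5682 -0.2006]
12 [0, -0.32, 0.54, 0.09, 0, 0, -0.31, 0.54, 0.09, 0, 0, -0.32, 0.55, 0.09, 0, 0, -0.32, 0.54, 0.1, 0, 0, -0.31, 0.54, 0.09, 0, 0, -0.32, 0.54, 0.09, 0, 0, -0.62, 0.2, 0.13, 0, 0, -0.61, 0.19, 0.13, 0, 0, -0.62, 0.2, 0.13, 0, 0, -0.62, 0.2, 0.13, 0, 0, -0.61, 0.19, 0.13, 0, 0, -0.62, 0.2, 0.14, 0]
```

Request:
play_rows(deltas=[0,-0.32,0.54,0.09,0,0,-0.32,0.54,0.09,0,0,-0.32,0.54,0.09,0,0,-0.32,0.54,0.09,0,0,-0.32,0.54,0.09,0,0,-0.32,0.54,0.09,0,0,-0.62,0.2,0.13,0,0,-0.62,0.2,0.13,0,0,-0.62,0.2,0.13,0,0,-0.62,0.2,0.13,0,0,-0.62,0.2,0.13,0])

```text
clock: 11.4
eef_pos: [0.5608, -0.0028, 0.6161]
tool_rot: [0.682, 0.335, 0.644, -0.085]
ft_force: [0.3, 0.1, 0.2]
grip_width: 0.0003
```

```bash
python3 -c "
from h import *
st();go([[.56,.04,.25]],.042)"
```

```text
t 11.40 q [-0.4974 -0.2728 -0.3445  0.2535  1.0624  0.9586] p [ 0.5608 -0.0028  0.6161] F [0.3497 0.0646 0.2473] w 0.0003
x [-0.0547  0.348   0.9359] y [ 0.5667 -0.7609  0.3161] z [ 0.8221  0.5476 -0.1555]
9 [0, -0.61, -0.28, 0.15, 0, 0, -0.6, -0.27, 0.15, 0, 0, -0.61, -0.28, 0.14, 0, 0, -0.61, -0.27, 0.15, 0, 0, -0.6, -0.28, 0.15, 0, 0, -0.61, -0.27, 0.15, 0, 0, -0.61, -0.28, 0.14, 0, 0, -0.61, -0.27, 0.15, 0, 0, -0.6, -0.28, 0.15, 0]
```

Request:
play_rows(deltas=[0,-0.61,-0.28,0.15,0,0,-0.61,-0.28,0.15,0,0,-0.61,-0.28,0.15,0,0,-0.61,-0.28,0.15,0,0,-0.61,-0.28,0.15,0,0,-0.61,-0.28,0.15,0,0,-0.61,-0.28,0.15,0,0,-0.61,-0.28,0.15,0,0,-0.3,-0.14,0.07,0])

```text
clock: 12.52
eef_pos: [0.5685, 0.031, 0.281]
tool_rot: [0.672, 0.34, 0.655, -0.064]
ft_force: [0.9, -0.4, -0.9]
grip_width: -0.0002
```

```bash
python3 -c "
from h import *
st();o=bot.get_obs();z=Ro.from_quat(o['tool_rot']).as_matrix()[:,2];F=np.array([.652,.137,.116]);print(F-.1*z);go([F-.1*z,F],.03)
cam('scene','scene1.png')"
```

```text
t 12.53 q [-0.392   0.2549 -1.0326 -1.058   0.9444  1.0123] p [0.5685 0.031  0.281 ] F [ 0.8997 -0.3711 -0.9059] w -0.0002
x [-0.0894  0.3731  0.9235] y [ 0.5398 -0.7611  0.3598] z [ 0.837   0.5306 -0.1334]
[0.5683 0.0839 0.1293]
10 [0, -0.33, -0.26, 0.13, 0, 0, -0.34, -0.27, 0.14, 0, 0, -0.33, -0.26, 0.13, 0, 0, -0.34, -0.27, 0.13, 0, 0, -0.33, -0.26, 0.14, 0, 0, -0.34, -0.26, 0.13, 0, 0, 0.0, -0.0, 0.42, 0, 0, 0.0, -0.0, 0.41, 0, 0, 0.0, -0.0, 0.42, 0, 0, 0.0, -0.0, 0.42, 0]
```

View pics/scene1.png

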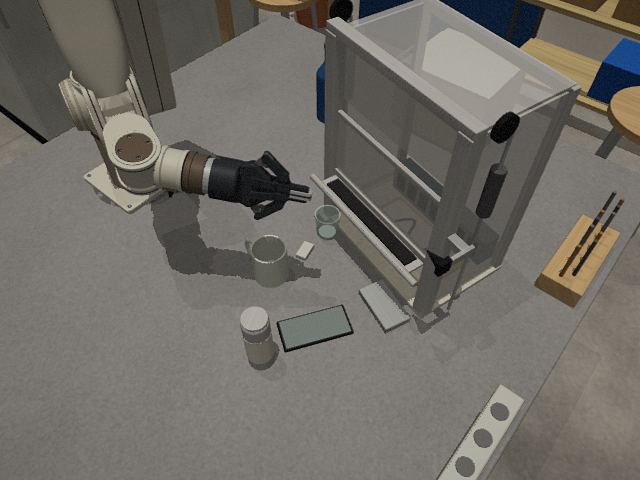

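```bash
python3 -c "
from h import *
o=bot.get_obs();p=o['eef_pos'];t=np.array([.568,.078,.135]);plan([p+(t-p)*k/7 for k in range(1,8)],-9.9)"
```

```text
7 [0, -0.28, -0.21, 0.11, -9.9, 0, -0.23, -0.25, 0.1, -9.9, 0, -0.19, -0.29, 0.11, -9.9, 0, -0.14, -0.31, 0.1, -9.9, 0, -0.08, -0.34, 0.11, -9.9, 0, -0.02, -0.34, 0.1, -9.9, 0, 0.04, -0.34, 0.11, -9.9]
```

Request:
play_rows(deltas=[0,-0.28,-0.21,0.11,-9.9,0,-0.23,-0.25,0.1,-9.9,0,-0.19,-0.29,0.11,-9.9,0,-0.14,-0.31,0.1,-9.9,0,-0.08,-0.34,0.11,-9.9,0,-0.02,-0.34,0.1,-9.9,0,0.04,-0.34,0.11,-9.9])

```text
clock: 13.45
eef_pos: [0.5889, 0.068, 0.1488]
tool_rot: [0.335, 0.666, 0.569, 0.348]
ft_force: [-0.2, -0.2, -0.3]
grip_width: 0.0001
```

```bash
python3 -c "
from h import *
st();go([[.568,.082,.13],[.652,.137,.116]],.03)
cam('scene','scene2.png')"
```

```text
t 13.45 q [-0.2675  0.8392 -1.0698 -1.7475  0.8169 -0.2018] p [0.5889 0.068  0.1488] F [-0.1987 -0.1773 -0.3084] w 0.0001
x [-0.5337  0.8416 -0.083 ] y [0.0491 0.1288 0.9905] z [ 0.8442  0.5245 -0.1101]
6 [0, 0.2, -0.15, -0.07, 0, 0, 0.21, -0.15, -0.07, 0, 0, 0.01, -0.01, 0.42, 0, 0, 0.01, -0.01, 0.43, 0, 0, 0.01, -0.01, 0.42, 0, 0, 0.01, -0.01, 0.42, 0]
```

View pics/scene2.png

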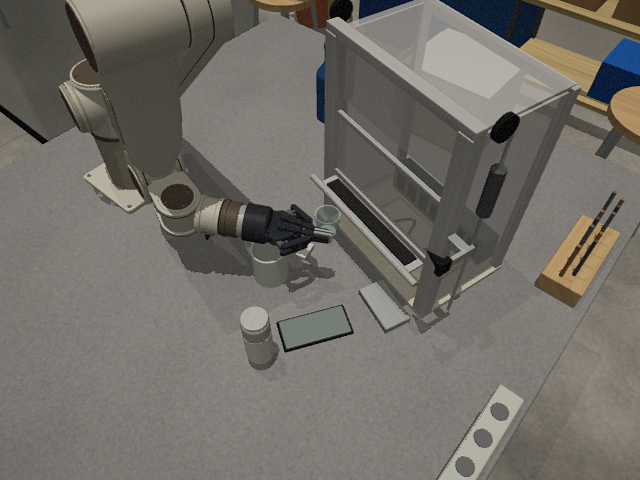

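```bash
python3 -c "
from h import *
go([[.578,.088,.125],[.652,.137,.122]],.025)"
```

```text
6 [0, 0.2, -0.16, 0.03, 0, 0, 0.19, -0.15, 0.03, 0, 0, 0.01, 0.03, 0.37, 0, 0, 0.01, 0.03, 0.37, 0, 0, 0.01, 0.03, 0.36, 0, 0, 0.01, 0.03, 0.37, 0]
```

Request:
play_rows(deltas=[0,0.2,-0.16,0.03,0,0,0.2,-0.17,0.03,0,0,0.05,-0.03,0.25,0])

```text
clock: 13.88
eef_pos: [0.5948, 0.0962, 0.1236]
tool_rot: [0.334, 0.664, 0.57, 0.351]
ft_force: [0.8, -0.3, 0.1]
grip_width: 0.0003
```

```bash
python3 -c "
from h import *
st();go([[.652,.137,.122]],.03)"
```

```text
t 13.88 q [-0.1823  0.9497 -1.0572 -1.8658  0.7302 -0.1806] p [0.5948 0.0962 0.1236] F [ 0.7825 -0.3332  0.1003] w 0.0003
x [-0.5308  0.8431 -0.0856] y [0.0436 0.1281 0.9908] z [ 0.8464  0.5222 -0.1047]
3 [0, 0.02, 0.03, 0.39, 0, 0, 0.03, 0.04, 0.39, 0, 0, 0.02, 0.03, 0.39, 0]
```

Request:
play_rows(deltas=[0,0.02,0.03,0.39,0,0,0.03,0.04,0.39,0,0,0.02,0.03,0.39,0])

```text
clock: 14.25
eef_pos: [0.6585, 0.1375, 0.1263]
tool_rot: [0.335, 0.662, 0.57, 0.353]
ft_force: [-1.2, -2.2, -3.1]
grip_width: -0.0001
```

Request:
play_rows(deltas=[0,0,0.15,0,0,0,0,0.15,0,0,0,0,0.15,0,0])

```text
clock: 14.62
eef_pos: [0.6612, 0.1411, 0.1571]
tool_rot: [0.334, 0.661, 0.571, 0.354]
ft_force: [-1.1, -0.4, -3.2]
grip_width: -0.0002
```

```bash
python3 -c "
from h import *
st()
cam('scene','scene3.png')"
```

```text
t 14.62 q [-0.0403  0.7924 -0.9227 -1.5974  0.585  -0.1518] p [0.6612 0.1411 0.1571] F [-1.0573 -0.37   -3.1704] w -0.0002
x [-0.5261  0.846  -0.0861] y [0.0381 0.1247 0.9915] z [ 0.8495  0.5184 -0.0978]
```

View pics/scene3.png

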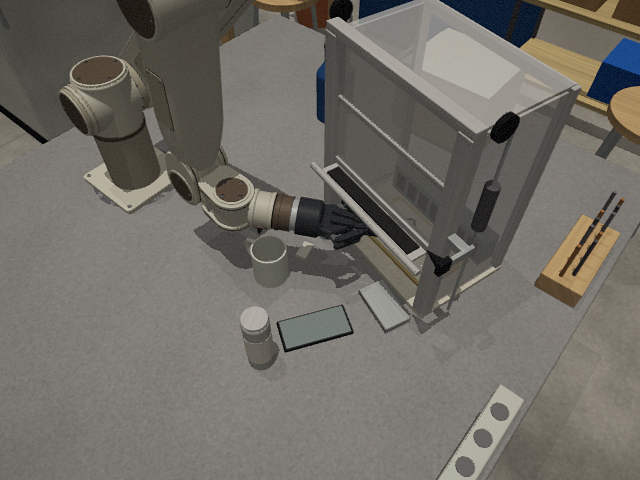

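Request:
play_rows(deltas=[0,0,0.15,-0.01,0,0,0,0.15,-0.01,0,0,0,0.15,-0.01,0,0,0,0.15,-0.01,0,0,0,0.15,-0.01,0,0,0,0.1,-0.01,0,0,0,0,0,0])

```text
clock: 15.55
eef_pos: [0.6597, 0.1437, 0.2133]
tool_rot: [0.335, 0.66, 0.57, 0.355]
ft_force: [-0.0, -1.4, -1.5]
grip_width: -0.0002
```

```bash
python3 -c "
from h import *
st()
cam('scene','scene4.png');cam('top','top4.png')
a=cv2.imread('pics/scene4.png');b=cv2.imread('pics/top4.png')
f=lambda i,x,y,w,h,s:cv2.resize(i[y:y+h,x:x+w],None,fx=s,fy=s,interpolation=cv2.INTER_CUBIC)
A=np.hstack([f(a,295,130,66,50,6),f(a,395,215,66,50,6)]);B=np.hstack([f(b,280,95,66,50,6),f(b,190,340,66,50,6)])
cv2.imwrite('pics/c4.png',np.vstack([A,B]))
"
```

```text
t 15.55 q [-0.0311  0.6092 -0.9353 -1.4292  0.5717 -0.1494] p [0.6597 0.1437 0.2133] F [-0.0124 -1.446  -1.48  ] w -0.0002
x [-0.5224  0.8483 -0.0863] y [0.0376 0.124  0.9916] z [ 0.8519  0.5148 -0.0967]
```

View pics/c4.png

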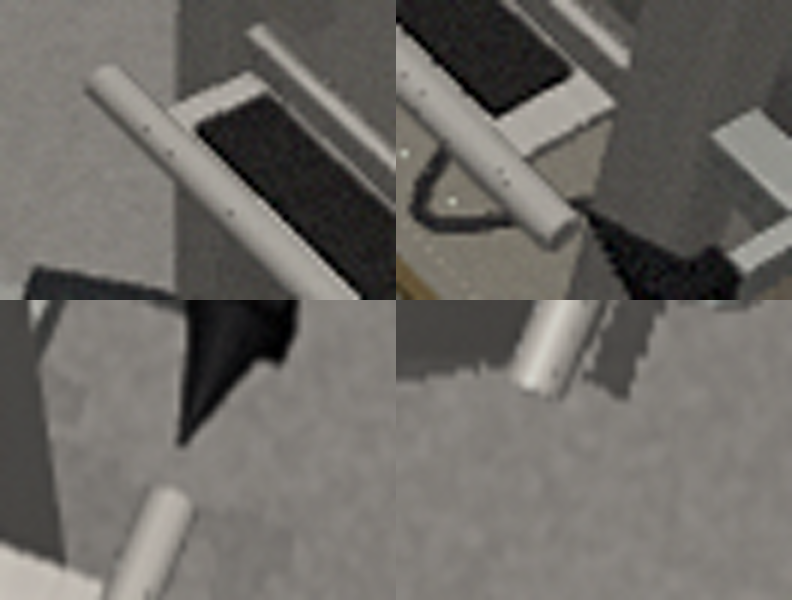

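```bash
python3 -c "
from h import *
S,T=ld('scene'),ld('top')
print(tri(S,(426,249.5),T,(310,118.9)))
print(tri(S,(423.7,253.7),T,(309,126.7)),tri(S,(311.2,143),T,(214,354.5)))
x=np.array([.2784,.9605,0]);y=np.array([-.9605,.2784,0]);o=np.array([.6243,.175,0])
for z in(.23,.24,.25,.255):
  for s in(.172,-.172): p=o-.05*x+s*y+[0,0,z]; print(z,s,proj(S,p),proj(T,p))
for z in (.245,.25,.255): p=o-.05*x-.178*y+[0,0,z]; print('tip',z,proj(S,p),proj(T,p))
"
```

```text
(array([0.7798, 0.0775, 0.2573]), np.float64(0.000691247077235459))
(array([0.7763, 0.0794, 0.2407]), np.float64(0.000736233108613067)) (array([0.4459, 0.1732, 0.241 ]), np.float64(0.0008219976443360305))
0.23 0.172 [311.3391 146.6593] [214.2774 354.4942]
0.23 -0.172 [422.0303 257.4973] [309.1582 130.2553]
0.24 0.172 [311.2827 142.8608] [212.63   354.6624]
0.24 -0.172 [422.9433 253.9092] [309.0099 127.2242]
0.25 0.172 [311.2255 139.006 ] [210.9302 354.8361]
0.25 -0.172 [423.8726 250.2571] [308.8573 124.1057]
0.255 0.172 [311.1965 137.0571] [210.0598 354.925 ]
0.255 -0.172 [424.3435 248.4064] [308.7793 122.5126]
tip 0.245 [425.7696 254.4339] [310.4687 122.0576]
tip 0.25 [426.2486 252.6036] [310.403  120.4638]
tip 0.255 [426.732  250.7568] [310.3363 118.8469]
```

Request:
play_rows(deltas=[0,0,0.1,0,0,0,0,0.1,0,0,0,0,0.03,0,0,0,0,0,0,0])

```text
clock: 16.15
eef_pos: [0.6595, 0.1444, 0.2237]
tool_rot: [0.339, 0.661, 0.569, 0.354]
ft_force: [-0.0, -2.5, -0.9]
grip_width: 0.0002
```

```bash
python3 -c "
from h import *
st()
cam('scene','scene5.png');cam('top','top5.png')
a=cv2.imread('pics/scene5.png');b=cv2.imread('pics/top5.png')
f=lambda i,x,y,w,h,s:cv2.resize(i[y:y+h,x:x+w],None,fx=s,fy=s,interpolation=cv2.INTER_CUBIC)
A=np.hstack([f(a,295,130,66,50,6),f(a,395,215,66,50,6)]);B=np.hstack([f(b,280,95,66,50,6),f(b,190,340,66,50,6)])
cv2.imwrite('pics/c5.png',np.vstack([A,B]))
"
```

```text
t 16.15 q [-0.0276  0.5657 -0.9342 -1.3774  0.5654 -0.1487] p [0.6595 0.1444 0.2237] F [-0.0213 -2.4826 -0.8863] w 0.0002
x [-0.5207  0.8498 -0.0824] y [0.0454 0.1239 0.9913] z [ 0.8525  0.5124 -0.1031]
```

View pics/c5.png

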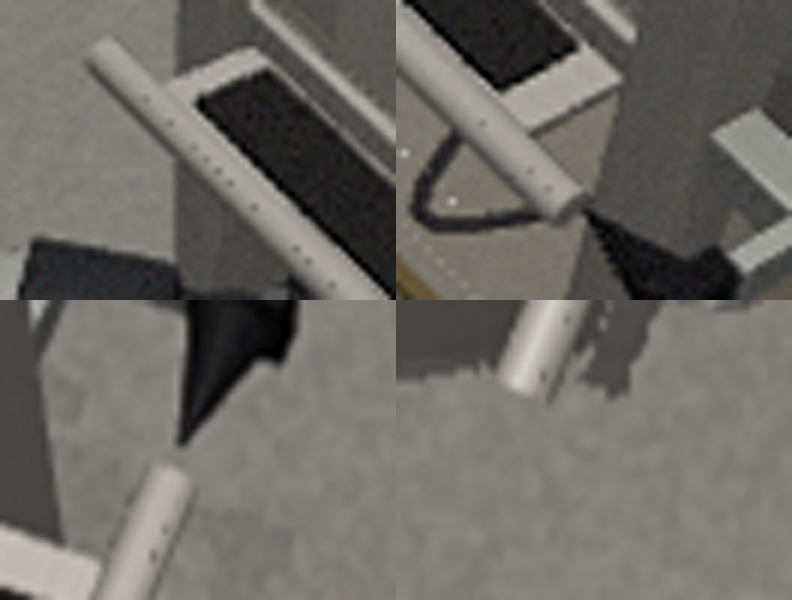

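Request:
play_rows(deltas=[0,0,0.05,0,0,0,0,0.03,0,0,0,0,0,0,0])

```text
clock: 16.62
eef_pos: [0.6594, 0.1446, 0.2274]
tool_rot: [0.34, 0.661, 0.568, 0.353]
ft_force: [-1.9, -3.2, -3.2]
grip_width: -0.0001
```

```bash
python3 -c "
from h import *
st()"
```

```text
t 16.62 q [-0.0265  0.5504 -0.9335 -1.3589  0.5633 -0.1485] p [0.6594 0.1446 0.2274] F [-1.9087 -3.1593 -3.2347] w -0.0001
x [-0.52    0.8503 -0.081 ] y [0.0482 0.1239 0.9911] z [ 0.8528  0.5115 -0.1054]
```

```bash
python3 -c "
from h import *
go([[.6594,.1446,.205],[.625,.025,.205]],.023)"
```

```text
7 [0, 0.03, -0.37, 0.04, 0, 0, -0.23, -0.05, -0.25, 0, 0, -0.24, -0.04, -0.25, 0, 0, -0.23, -0.05, -0.25, 0, 0, -0.23, -0.04, -0.26, 0, 0, -0.23, -0.05, -0.25, 0, 0, -0.24, -0.04, -0.25, 0]
```

Request:
play_rows(deltas=[0,0.03,-0.2,0.04,0,0,0.03,-0.2,0.04,0,0,-0.23,-0.05,-0.25,0,0,-0.23,-0.05,-0.25,0,0,-0.23,-0.05,-0.25,0,0,-0.23,-0.05,-0.25,0,0,-0.23,-0.05,-0.25,0,0,-0.23,-0.05,-0.25,0,0,0,0,0,0])

```text
clock: 17.75
eef_pos: [0.631, 0.033, 0.2151]
tool_rot: [0.32, 0.66, 0.577, 0.36]
ft_force: [-0.1, 0.2, -0.5]
grip_width: 0.0001
```

```bash
python3 -c "
from h import *
st()
cam('scene','scene6.png');cam('top','top6.png')
a=cv2.imread('pics/scene6.png');b=cv2.imread('pics/top6.png')
f=lambda i,x,y,w,h,s:cv2.resize(i[y:y+h,x:x+w],None,fx=s,fy=s,interpolation=cv2.INTER_CUBIC)
A=np.hstack([f(a,295,130,66,50,6),f(a,395,215,66,50,6)]);B=cv2.resize(np.hstack([a,b]),(792,297),interpolation=cv2.INTER_AREA)
cv2.imwrite('pics/c6.png',np.vstack([A,B]))
"
```

```text
t 17.75 q [-0.3293  0.6226 -0.949  -1.4519  0.887  -0.1982] p [0.631  0.033  0.2151] F [-0.1142  0.1945 -0.5416] w 0.0001
x [-0.536   0.8377 -0.1047] y [0.0076 0.1288 0.9916] z [ 0.8442  0.5307 -0.0755]
```

View pics/c6.png

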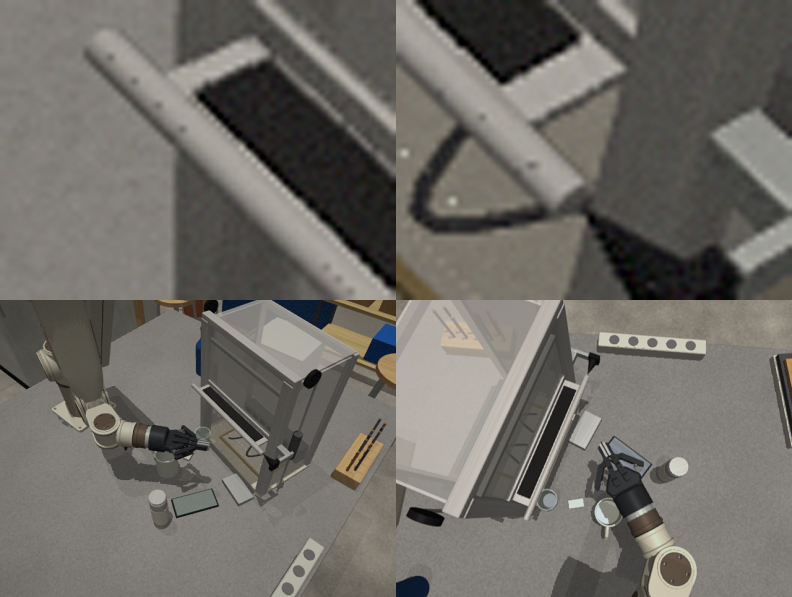

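```bash
python3 -c "
from h import *
print(ticket.job_done())"
```

```text
the job is handed in; nothing more can be done
None
```

I raised the window by pushing up on the bar from beneath with the shut fingers, then backed the hand away and handed the job in at about 18 s. No verdict was reported.

**How it was done:** the rows can only turn the tool about its own axis. I tilted the hand to nearly level by driving it against joint limits in free air. This happened to the right of the robot and then high up, clear of the booth.

**Height:**

| Point | Height |
|---|---|
| Bar at the start | about 0.150 m |
| Bar after the hand was taken away | about 0.256 m (0.255 at the near end, 0.257 at the far end) |
| Pointer tip | 0.254 to 0.258 m |

My readings of the tip differed by about 4 mm because its apex was hard to pick out in the scene view. The bar is inside that spread, so the error should be well under the 10 mm limit.

**Force:** pushing on the lip took about 3 N. With the hand clear, the wrist force read about zero. One reading of about 92 N came early, when the extended arm reached a joint limit in free air. That is below the 120 N limit, and the force was gone one row later.

**Bystanders:** the jar, tin, can, mug, phone and eraser looked unmoved in the last pictures. I did not measure them again, and I did not check the board separately.

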